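# Open the ratchet bench clamp

### The job

The glue on the stool-leg blank in the blue bench clamp has set, so open the clamp fully: with the fingertips press the orange ratchet release down and, while keeping it down, push the sliding jaw back along its bar to the end stop, away from the blank. Then let go so that the release springs up again, leaving the jaw there. Do not pick anything up; leave the blank and the other things on the bench where they are.

Things in the scene. Friction and masses are not known exactly. Their poses are not given: they have to be found in the camera images.
- clamp: Blue bench clamp screwed to the bench, 375 mm long, foot plate 110 mm wide. Origin on the bench under the bar; x along the bar the way the sliding jaw opens (away from the blank, to the end stop), z up. Steel bar 40 mm wide, top 50 mm above the bench. Fixed head (90 mm high) at x = -226 to -200 mm, end stop (60 mm high) at x = 132 to 152 mm.
- jaw (a joint): Position of the blue sliding jaw along the bar, m: 0 nearest the fixed head, 0.150 against the end stop (fully open). Starts between 0.004 and 0.045. A ratchet with 12 mm pitch blocks it from opening unless the release is held down; then it slides with about 4 N of friction. It cannot be lifted.
- release (a joint): How far the orange release is pressed straight down, m: 0 up, 0.014 fully down. A spring pushes it up (about 3 N at the start of the press, 8 N fully down), so it must be kept down. From about 0.006 on the ratchet is free; below that the pawl catches the next tooth.
- release_top (a point): Centre of the top face of the orange release, a ribbed plate 64 mm along the bar by 72 mm across, travelling with the sliding jaw. Top face 80 mm above the bench when up, 66 mm when fully down. Axes as the clamp's. Open from above and at both sides; along the bar the space over it ends 43 mm to -x at the jaw plate (top 110 mm above the bench) and 35 mm to +x at the push post.
- push_face (a point): Centre of the face of the blue push post that looks at the release: the jaw is pushed back (+x of the clamp) against this face. The face is 60 mm wide, reaches from 54 to 116 mm above the bench, and stands 35 mm from the release's centre on its +x side; this point is 95 mm above the bench. The post is 20 mm thick.
- blank_mid (a point): Centre of the glued two-tone wooden stool-leg blank, 59 x 200 x 36 mm, loose, lying across the bar (underside 50 mm above the bench) between fixed head and sliding jaw. To be left in place.
- glue_mid (a point): Centre of a white glue bottle standing near the clamp, 56 mm across, 130 mm high. Bystander.
- tape_mid (a point): Centre of a roll of blue tape lying flat near the clamp, 76 mm across, 24 mm high. Bystander.
- driver_mid (a point): A point on a red-handled screwdriver, 180 mm long, lying near the clamp. Bystander.
- tin_mid (a point): Centre of a small green tin standing near the end of the bar, 60 mm across, 60 mm high. Bystander.
- mug_mid (a point): Centre of a white mug, 80 mm across, 90 mm high, at the right of the bench. Bystander.
- mallet_mid (a point): A point on a hammer, 260 mm long, lying at the left of the bench. Bystander.

How it is judged:
On the way, in this order (a step that is already met when the one before it is completed fails the run):
1. the release is pressed down while the jaw still stands in the closed half of its travel (value of joint release above 0.006 m and value of joint jaw below 0.075 m), for 0.1 s.
2. the jaw is pushed back against the end stop (value of joint jaw above 0.145 m), for 0.1 s.
At the end, for the whole second after the job is handed in: The sliding jaw rests still against the end stop (within 7 mm of it), the release has been let go and is up (to within 5.5 mm), and the blank lies within 15 mm of where it was (value of joint jaw above 0.143 m and value of joint release below 0.0055 m and velocity of joint jaw between -0.01 and 0.01 m/s and distance of blank_mid from where it was at the start of the episode below 0.015 m); the robot touches nothing.
It fails at once if the blank is lifted, carried or knocked away (distance of blank_mid from where it was at the start of the episode above 0.02 m).
It fails at once if another thing on the bench is moved by more than 30 mm (distance of any of glue_mid, tape_mid, driver_mid, tin_mid, mug_mid, mallet_mid from where it was at the start of the episode above 0.03 m).
It also fails if it takes over 35 s, if anything falls off the work surface, if the arm or the gripper's body presses on something with over 40 N, if the wrist force passes 120 N, or if a joint passes its speed limit or range.

### The arm

A 6-joint arm with a two-finger parallel gripper is mounted at the origin on the work surface. World frame = base frame: x ahead of the robot, y to its left, z up, the work surface at z = 0. Lengths are in m, angles in rad, forces in N, time in s.
With the tool pointing down it reaches from about 0.375 to 0.9 m from the base axis. Payload 3.1 kg.
Tool frame: the origin (TCP) lies at the very end of the fingers, on their centre line; the grasp point (between the pads) lies 19 mm behind it; z points along the fingers, y is the line along which they close (so a half turn about z gives the same grasp; the last joint's range is limited). The gripper opens to 87 mm and grips with 3 to 60 N. Pads are 19 mm wide; open, the fingers measure 117 mm over their backs; the gripper's body (75 mm by 190 mm) begins 51 mm behind the grasp point.
Start: joints at [-1.308, 0.527, 1.433, -0, 1.181, -0.178], TCP at [0.267, -0.565, 0.223] pointing down, gripper open.
Joint ranges: [-3.08, 3.08], [-0.75, 2.2], [0.22, 2.44], [-1.43, 4.57], [0, 2.65], [-2.85, 2.85]. Speed limits (rad/s): [2.79, 2.79, 3.14, 3.14, 3.14, 3.14].

### API

Orientations are given as a unit quaternion [x, y, z, w].
In Python, from rig import robot gives the robot as it stands. The module is installed in compiled form; this text tells all that it offers.
- The arm moves only by the tool servo_tool, never from a script. Its argument "rows" is one flat list of numbers, 5 for each row, row after row: the closure, from -1 (fully open) to 1 (shut), so that 0 is half open, then the shift along the tool's x, y, z in m, then the turn about the tool's z in degrees. A call has 1 to 5 rows; each row shifts and turns the commanded pose from where the row before left it, along the tool's axes as they then stand; what a row does not reach is not made up. A row lasts 1/12 s, in which the tool goes at most 41.7 mm and 7.16 degrees, less where a joint would pass 70% of its speed; a pose out of reach is approached as far as the arm can. A call with a gripper value outside its range is refused whole. The fingers move at their own pace and stop on an object; "newtons" is the grip in N (left out, the last holds). Time passes only in rows, so rows that do not move let the fingers close. It gives the time, the measured TCP pose, the force, the opening and the grip force at its end, in the units of the state.
- robot.get_obs(): the state, without advancing time (a new reading comes with each control period).
- robot.camera(name): name is "side" or "top"; returns a dict with "pixels" (384x512x3 uint8, red, green, blue), "intrinsics" (3x3 intrinsics, pixels), "rvec" (rotation vector, rad) and "tvec" (3), from world to camera coordinates, as OpenCV has them. Camera axes: x right, y down, z forward; pixel columns grow to the right and rows downward; lengths in m; the calibration is good to about 2 mm. A picture is of the moment at which its call begins. There is no depth.
- robot.hand_in(): hands the job in; it is judged then, once.
Trained networks look in a picture, given as the dict that the camera call returned (one of the last four; its "shot" number tells which), for a name from the list of things; names that differ only in an ending like _2 or _b are one class to them, and where a whole thing is asked for, a point or a joint stands for the part that bears it (a point fixed in the world has none). Each returns a list of dicts, best first, with "score" (0 to 1); they miss things now and then, are a little off and sometimes report something else, mostly with a low value. They report only what shows in the picture. A call takes as long as a camera call.
- robot.spot_in(picture, query): "at" ([x, y, z] in m, in world coordinates, good to about 4 mm: the middle of the surface that is visible of it).
- robot.outline_of(picture, query): "region" (384x512 bool, what is visible of it).
- robot.place_of(picture, query): "at" ([x, y, z] in m, in world coordinates, good to about 4 mm: a listed point, or the origin of a listed thing).
The state is a dict: "time": time; "q": joint angles; "joint_velocities": joint speeds; "joint_torque": joint torques, N m; "position": TCP position; "tool_rot": TCP orientation; "ft_force": force on the tool from outside, world axes, zero at the start; "moment": the same for the moment, N m; "grip_width": finger opening in m; "grip_force": force on a finger pad.
Only numpy, scipy, OpenCV 4.12 (cv2) and the standard library are available. Lean on these libraries where they do the work, as an engineer would, in place of code of your own. Each camera call takes 0.05 s, during which the arm holds its last target. There are 200 camera calls.

## Working session

There is one attempt and no reset: what is moved stays moved. The work goes in short steps, Python scripts to look and compute and a tool call to move; the robot and the scene stay as the last step left them, time stands still between calls to the robot, and variables do not carry over. Pictures are saved under pics/ and viewed, at most 10 in all, crops included, and the job is handed in when it is done.

Besides the shell and the picture viewer there is one more tool, called after "Call:" by a JSON object that holds its "method" and its "body". servo_tool: Moves the arm, as the interface text tells. Its arguments: {"type":"object","properties":{"rows":{"type":"array","items":{"type":"number"}},"newtons":{"type":"number"}},"required":["rows"]}

```bash
mkdir -p pics; python3 - <<'E'
from rig import robot
import cv2,numpy as np
o=robot.get_obs();print(o['time'],o['position'],o['tool_rot'],o['grip_width'],o['ft_force'])
P={}
for c in('top','side'):
    p=robot.camera(c);P[c]=p;cv2.imwrite(f'pics/{c}0.png',p['pixels'][:,:,::-1])
    for n in('clamp','release_top','push_face','blank_mid','glue_mid','tape_mid','driver_mid','tin_mid'):
        print(c,n,[(np.round(d['at'],3).tolist(),round(d['score'],2)) for d in robot.place_of(p,n)[:2]])
E
```

```text
0.0 [ 0.26649304 -0.56453405  0.22158504] [ 9.75815286e-01  2.18594105e-01 -4.71617651e-05 -1.06936041e-03] 0.0867981901345897 [-0.19036685  0.60253982  0.5703724 ]
top clamp []
top release_top [([0.545, -0.029, 0.083], 0.95)]
top push_face [([0.541, 0.004, 0.095], 0.87), ([0.406, 0.433, -0.004], 0.42)]
top blank_mid [([0.552, -0.138, 0.069], 0.83)]
top glue_mid [([0.68, 0.076, 0.062], 0.53)]
top tape_mid [([0.71, -0.022, 0.012], 0.87)]
top driver_mid [([0.39, 0.031, 0.003], 0.72)]
top tin_mid [([0.603, 0.194, 0.029], 0.89)]
side clamp [([0.532, 0.028, -0.002], 0.68)]
side release_top [([0.543, -0.031, 0.084], 0.77)]
side push_face [([0.54, 0.008, 0.092], 0.7)]
side blank_mid [([0.556, -0.141, 0.067], 0.75), ([0.599, 0.184, 0.028], 0.62)]
side glue_mid [([0.408, 0.431, 0.001], 0.6), ([0.682, 0.072, 0.065], 0.58)]
side tape_mid [([0.709, -0.021, 0.015], 0.55), ([0.6, 0.186, 0.028], 0.36)]
side driver_mid [([0.39, 0.035, -0.002], 0.7)]
side tin_mid [([0.603, 0.182, 0.03], 0.6)]
```

```bash
cd pics; python3 -c "
import cv2,numpy as np
cv2.imwrite('both.png',cv2.resize(np.vstack([cv2.imread('top0.png'),cv2.imread('side0.png')]),(400,600),interpolation=cv2.INTER_AREA))"
```

```text
(no output)
```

View pics/top0.png

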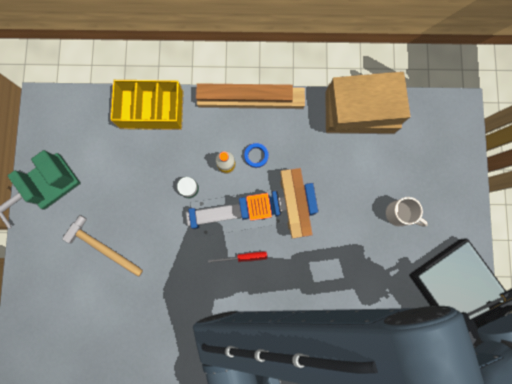

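View pics/side0.png

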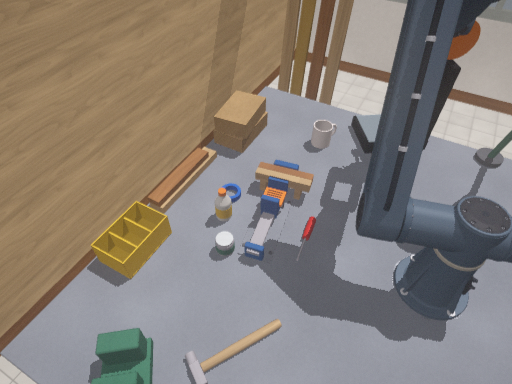

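The top view shows the clamp running from its fixed head at about (312,199) to the end stop at about (192,217). The release is at (259,206), with the blue post to its left. The bottle (225,160), tape and tin lie on the far side, and the screwdriver is on the near side. The side view agrees.

```bash
cat >h.py <<'E'
import cv2,numpy as np
from scipy.spatial.transform import Rotation as R
def bp(p,uv,z):
    K=np.array(p['intrinsics'],float);Rm=cv2.Rodrigues(np.array(p['rvec'],float))[0];t=np.array(p['tvec'],float).ravel()
    d=Rm.T@np.linalg.inv(K)@np.r_[uv,1.];c=-Rm.T@t
    return c+d*(z-c[2])/d[2]
E
python3 - <<'E'
from rig import robot
from h import *
p=robot.camera('top')
cv2.imwrite('pics/c1.png',cv2.resize(p['pixels'][140:260,170:330,::-1],(800,600),interpolation=cv2.INTER_CUBIC))
for n,z in(('release_top',.08),):
    m=robot.outline_of(p,n)[0]['region'];ys,xs=np.where(m)
    r=cv2.minAreaRect(np.c_[xs,ys].astype(np.float32));print(n,r,bp(p,r[0],z),[bp(p,b,z)[:2].round(3).tolist() for b in cv2.boxPoints(r)])
s=bp(p,(192,217),.06);h=bp(p,(312,199),.09);d=s-h
print(s,h,np.linalg.norm(d[:2]),np.degrees(np.arctan2(d[1],d[0])))
E
```

```text
release_top ((258.63873291015625, 206.90170288085938), (25.24149513244629, 21.820207595825195), 81.25383758544922) [ 0.54176951 -0.02816225  0.08      ] [[0.573, 0.01], [0.584, -0.054], [0.511, -0.066], [0.5, -0.003]]
[0.51093229 0.1687782  0.06      ] [ 0.56608586 -0.18291235  0.09      ] 0.35598898510052623 98.9127700131804
```

View pics/c1.png

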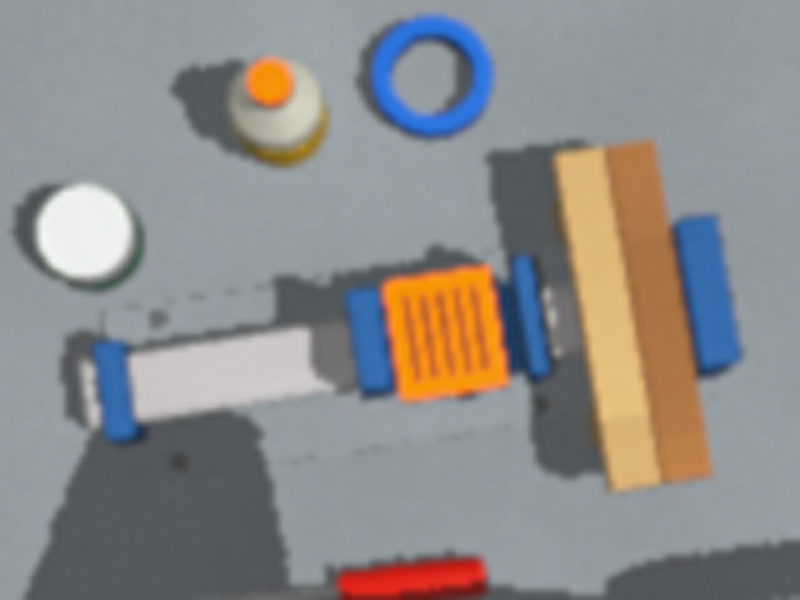

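Call:
{"method": "servo_tool", "body": {"rows": [1, 0.032, -0.0244, 0, 0, 1, 0.032, -0.0244, 0, 0, 1, 0.032, -0.0244, 0, 0, 1, 0.032, -0.0244, 0, 0, 1, 0.032, -0.0244, 0, 0], "newtons": 20}}

```text
time: 1.42
position: [0.3598, -0.3851, 0.2227]
tool_rot: [0.976, 0.218, 0.0, 0.0]
ft_force: [0.9, -0.6, 0.4]
grip_width: 0.0615
grip_force: 0.0
```

Call:
{"method": "servo_tool", "body": {"rows": [1, 0.032, -0.0244, 0, 0, 1, 0.032, -0.0244, 0, 0, 1, 0.032, -0.0244, 0, 0, 1, 0.032, -0.0244, 0, 0, 1, 0.032, -0.0244, 0, 0]}}

```text
time: 1.83
position: [0.4527, -0.2063, 0.2228]
tool_rot: [0.976, 0.218, 0.0, 0.0]
ft_force: [0.6, -1.0, -0.1]
grip_width: 0.0285
grip_force: 0.0
```

Call:
{"method": "servo_tool", "body": {"rows": [1, 0.032, -0.0244, 0, 0, 1, 0.032, -0.0244, 0, 0, 1, 0.032, -0.0244, 0, 0, 1, 0.032, -0.0244, 0, 0, 1, 0.032, -0.0244, 0, 0]}}

```text
time: 2.25
position: [0.5454, -0.0275, 0.2228]
tool_rot: [0.976, 0.219, 0.0, 0.0]
ft_force: [0.5, -0.8, -0.8]
grip_width: 0.0017
grip_force: 0.0
```

Call:
{"method": "servo_tool", "body": {"rows": [1, 0, 0, 0, 5.5, 1, 0, 0, 0, 5.5, 1, 0, 0, 0, 5.5, 1, 0, 0, 0, 0]}}

```text
time: 2.58
position: [0.5448, -0.0289, 0.2226]
tool_rot: [0.997, 0.076, 0.0, 0.0]
ft_force: [-0.4, 0.6, -0.4]
grip_width: 0.0003
grip_force: 0.0
```

Call:
{"method": "servo_tool", "body": {"rows": [1, 0, 0, 0.04, 0, 1, 0, 0, 0.04, 0, 1, 0, 0, 0.035, 0, 1, 0, 0, 0, 0]}}

```text
time: 2.92
position: [0.5396, -0.0285, 0.1015]
tool_rot: [0.997, 0.077, -0.007, -0.002]
ft_force: [-0.7, 1.0, 0.5]
grip_width: 0.0002
grip_force: 0.0
```

```bash
python3 - <<'E'
from rig import robot
from h import *
p=robot.camera('side')
cv2.imwrite('pics/c2.png',cv2.resize(p['pixels'][130:280,180:380,::-1],(800,600),interpolation=cv2.INTER_CUBIC))
print(robot.get_obs()['position'],robot.place_of(p,'release_top'),robot.place_of(p,'push_face'))
E
```

```text
[ 0.54171775 -0.0289814   0.10458318] [{'at': [0.5468, -0.0314, 0.081], 'score': 0.65}] [{'at': [0.5388, 0.0066, 0.0937], 'score': 0.55}]
```

View pics/c2.png

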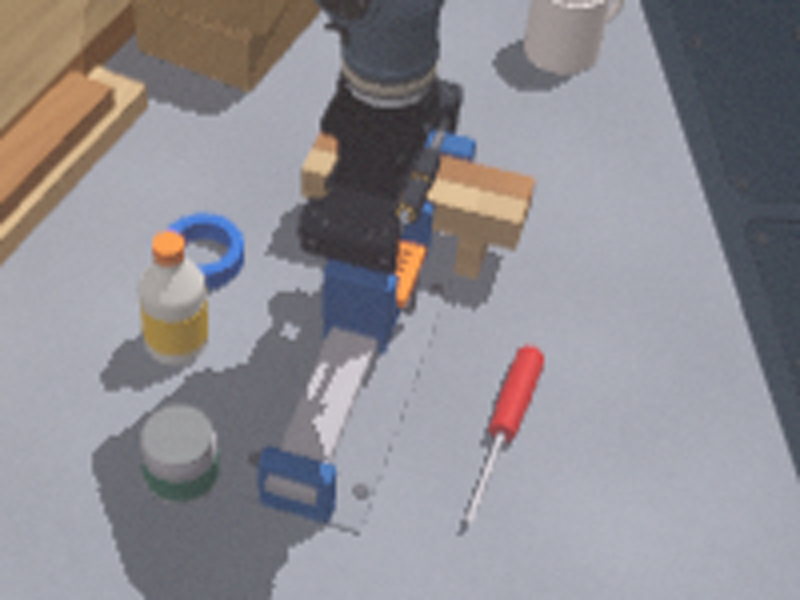

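The gripper is over the orange plate, between the jaw plate and the post at (360,300), and nothing else is near it. I'll press down now.

Call:
{"method": "servo_tool", "body": {"rows": [1, 0, 0, 0.01, 0, 1, 0, 0, 0.01, 0, 1, 0, 0, 0.01, 0, 1, 0, 0, 0.005, 0, 1, 0, 0, 0, 0]}}

```text
time: 3.48
position: [0.5458, -0.0297, 0.0724]
tool_rot: [0.997, 0.076, 0.001, 0.0]
ft_force: [1.2, 0.0, 4.2]
grip_width: 0.0002
grip_force: 2.4
```

Call:
{"method": "servo_tool", "body": {"rows": [1, 0, 0, 0, 0, 1, 0, 0, 0, 0]}}

```text
time: 3.65
position: [0.5458, -0.0297, 0.0733]
tool_rot: [0.997, 0.076, 0.001, 0.0]
ft_force: [1.8, -0.4, 5.0]
grip_width: 0.0004
grip_force: 2.3
```

Call:
{"method": "servo_tool", "body": {"rows": [1, 0, 0, 0.003, 0, 1, 0, 0, 0.002, 0, 1, 0, 0, 0, 0, 1, 0, 0, 0, 0]}}

```text
time: 3.98
position: [0.5458, -0.0297, 0.0684]
tool_rot: [0.997, 0.076, 0.001, 0.0]
ft_force: [1.6, -1.4, 6.0]
grip_width: 0.0003
grip_force: 3.1
```

Call:
{"method": "servo_tool", "body": {"rows": [1, 0, -0.006, 0, 0, 1, 0, -0.006, 0, 0, 1, 0, -0.006, 0, 0, 1, 0, -0.006, 0, 0, 1, 0, -0.006, 0, 0]}}

```text
time: 4.4
position: [0.5408, -0.0009, 0.0685]
tool_rot: [0.997, 0.077, 0.001, 0.001]
ft_force: [1.0, -3.9, 5.9]
grip_width: 0.0004
grip_force: 4.2
```

Call:
{"method": "servo_tool", "body": {"rows": [1, 0, -0.008, 0, 0, 1, 0, -0.008, 0, 0, 1, 0, -0.008, 0, 0, 1, 0, -0.008, 0, 0, 1, 0, -0.008, 0, 0]}}

```text
time: 4.82
position: [0.534, 0.0388, 0.0684]
tool_rot: [0.997, 0.077, 0.0, 0.001]
ft_force: [-1.2, -4.6, 7.6]
grip_width: 0.0004
grip_force: 4.2
```

Call:
{"method": "servo_tool", "body": {"rows": [1, 0, -0.008, 0, 0, 1, 0, -0.008, 0, 0, 1, 0, -0.008, 0, 0, 1, 0, -0.008, 0, 0, 1, 0, -0.008, 0, 0]}}

```text
time: 5.23
position: [0.5271, 0.0784, 0.0683]
tool_rot: [0.997, 0.077, -0.001, 0.001]
ft_force: [-1.1, -4.9, 7.6]
grip_width: 0.0002
grip_force: 4.2
```

Call:
{"method": "servo_tool", "body": {"rows": [1, 0, -0.005, 0, 0, 1, 0, -0.005, 0, 0, 1, 0, -0.005, 0, 0, 1, 0, -0.005, 0, 0, 1, 0, 0, 0, 0]}}

```text
time: 5.65
position: [0.5236, 0.0991, 0.0682]
tool_rot: [0.997, 0.077, -0.001, 0.0]
ft_force: [-1.9, -1.7, 7.1]
grip_width: 0.0004
grip_force: 3.5
```

Call:
{"method": "servo_tool", "body": {"rows": [1, 0, -0.004, 0, 0, 1, 0, -0.004, 0, 0, 1, 0, -0.004, 0, 0, 1, 0, -0.004, 0, 0, 1, 0, 0, 0, 0]}}

```text
time: 6.07
position: [0.5209, 0.1147, 0.0682]
tool_rot: [0.997, 0.077, -0.001, 0.0]
ft_force: [-1.5, -1.7, 6.9]
grip_width: 0.0004
grip_force: 3.8
```

Call:
{"method": "servo_tool", "body": {"rows": [1, 0, -0.003, 0, 0, 1, 0, -0.003, 0, 0, 1, 0, 0, 0, 0]}}

```text
time: 6.32
position: [0.5199, 0.1203, 0.0682]
tool_rot: [0.997, 0.077, -0.001, 0.001]
ft_force: [-1.9, -2.8, 8.1]
grip_width: 0.0004
grip_force: 3.9
```

Call:
{"method": "servo_tool", "body": {"rows": [1, 0, -0.003, 0, 0, 1, 0, -0.003, 0, 0, 1, 0, 0, 0, 0]}}

```text
time: 6.57
position: [0.5198, 0.1215, 0.0683]
tool_rot: [0.997, 0.079, -0.002, 0.004]
ft_force: [-0.9, -21.9, 8.1]
grip_width: 0.0005
grip_force: 14.2
```

```bash
python3 - <<'E'
from rig import robot
from h import *
p=robot.camera('side')
cv2.imwrite('pics/c3.png',cv2.resize(p['pixels'][130:280,180:380,::-1],(800,600),interpolation=cv2.INTER_CUBIC))
print(robot.get_obs()['position'],robot.get_obs()['ft_force'])
E
```

```text
[0.51980654 0.12153935 0.06826874] [ -1.27930175 -19.95418785   9.68889579]
```

View pics/c3.png

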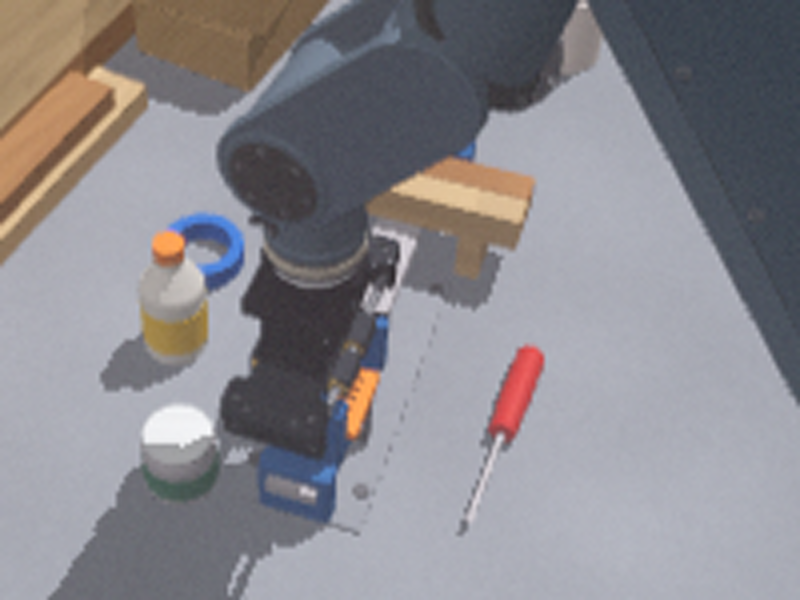

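The jaw is against the end stop: the post touches the stop at about (300,460) and the push force has risen to 20 N. I'll ease off the push, then lift straight up.

Call:
{"method": "servo_tool", "body": {"rows": [1, 0, 0.003, 0, 0, 1, 0, 0, -0.008, 0, 1, 0, 0, -0.01, 0, 1, 0, 0, -0.015, 0, 1, 0, 0, -0.03, 0]}}

```text
time: 7.03
position: [0.5179, 0.1243, 0.1291]
tool_rot: [0.997, 0.076, -0.004, -0.001]
ft_force: [0.8, -0.1, -0.4]
grip_width: 0.0004
grip_force: 0.0
```

Call:
{"method": "servo_tool", "body": {"rows": [1, 0, 0, -0.04, 0, 1, 0, 0, -0.04, 0, 1, 0, 0, -0.03, 0, 1, 0, 0, 0, 0, 1, 0, 0, 0, 0]}}

```text
time: 7.45
position: [0.5214, 0.1247, 0.2429]
tool_rot: [0.997, 0.077, 0.002, -0.0]
ft_force: [-0.8, 0.4, -0.1]
grip_width: 0.0003
grip_force: 0.0
```

Call:
{"method": "servo_tool", "body": {"rows": [1, -0.04, 0, 0, 0, 1, -0.04, 0, 0, 0, 1, -0.03, 0, 0, 0, 1, 0, 0, 0, 0, 1, 0, 0, 0, 0]}}

```text
time: 7.87
position: [0.409, 0.1074, 0.2392]
tool_rot: [0.997, 0.076, -0.002, -0.0]
ft_force: [-0.2, -0.1, -0.3]
grip_width: 0.0005
grip_force: 0.0
```

```bash
python3 - <<'E'
from rig import robot
from h import *
for c in('top','side'):
    p=robot.camera(c)
    for n in('release_top','push_face','blank_mid'):
        print(c,n,[(np.round(d['at'],3).tolist(),round(d['score'],2)) for d in robot.place_of(p,n)[:1]])
    if c=='side': cv2.imwrite('pics/c4.png',cv2.resize(p['pixels'][130:280,180:380,::-1],(800,600),interpolation=cv2.INTER_CUBIC))
o=robot.get_obs();print(o['position'],o['ft_force'])
E
```

```text
top release_top [([0.52, 0.1, 0.086], 0.89)]
top push_face [([0.516, 0.135, 0.096], 0.88)]
top blank_mid [([0.554, -0.134, 0.07], 0.73)]
side release_top [([0.524, 0.098, 0.082], 0.85)]
side push_face [([0.517, 0.136, 0.093], 0.69)]
side blank_mid [([0.554, -0.137, 0.068], 0.71)]
[0.41298343 0.10705542 0.24031903] [-0.44204391  0.65922903  0.28650745]
```

View pics/c4.png

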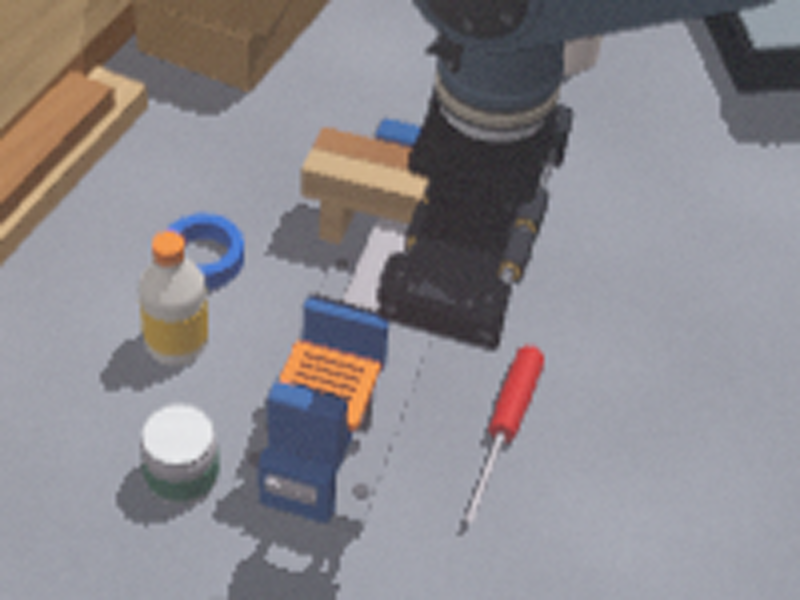

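The jaw sits against the stop, with the post at (305,430) directly behind the stop at (300,485). The release is up at about 82 mm, the blank and the other things haven't moved, and the arm is clear.

```bash
python3 -c "
from rig import robot
print(robot.hand_in())"
```

```text
the job is handed in; nothing more can be done
None
```

The clamp is fully open: the jaw rests against the end stop, the release has sprung back up, and the blank and the other things are where they were. I handed the job in at about 8 s of the 35 s allowed; the hand-in returned no verdict.

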